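# Drag the optics tray home into its dock and lock the keeper

## Task

Reach over the blue optics tray, hook the fingers behind its far rim and drag it towards you along the table into the aluminium dock, past the spring shoe, until it is pressed gently but fully home against both rubber stop pads, wherever the adjustable stop bar is set. Then let go of it and swing the yellow keeper with the red knob all the way across behind the tray's far rim. Do not lift or jolt the tray, do not spill or topple the parts standing in it, do not ram the stops, and leave the things standing around alone.

Things in the scene. Friction and masses are not known exactly. Their poses are not given: they have to be found in the camera images.
- dock: Aluminium dock fixed to the table, open at its far end; x points away from the robot into the channel, y left, z up, origin on the table. Two rubber pads (y = -35 and +35 mm, z 2 to 28 mm) on a clamped stop bar face the tray. The bar is adjustable and its setting is not measured: pad faces anywhere from dock x = 0 to 18 mm. Home is tray origin 65 mm beyond the pads, y -3 to 0 mm.
- tray: Blue plastic tray, 130 (x) by 120 (y) by 30 mm high, open, four cells, loose, 0.25 to 0.45 kg with its load. Origin: centre of its underside; x points to the far rim, y left. Out-turned rim, outer faces at x = -65 and +65, y = -60 and +60 mm, z 23 to 30 mm; walls below stand 4 mm further in. Table clear for 40 mm behind the far rim.
- lens_tube: Black lens tube, 30 mm diameter, 52 mm high, standing loose on end in the far left cell of the tray. Origin: centre of its underside, z up.
- lens_case: Black round lens case, 39 mm diameter, 16 mm high, lying loose in the near right cell of the tray. Origin: centre of its underside, z up.
- keeper (a joint): Yellow keeper arm on a vertical pivot by the far end of the dock's right rail, rad. 0: points away and outward, 30 degrees right of the dock's x axis, clear of the channel; grows anticlockwise from above; 2.09: closed, along the dock's +y, its near face 4 to 22 mm behind the far rim of a tray that is home. Friction 0.04 N m, stays where left, stops at both ends.
- keeper_knob (a point): Top centre of the red upright knob at the end of the keeper arm: 12 mm diameter, from 20 mm to 62 mm above the table, 72 mm from the pivot. The arm itself is 10 mm wide, z 12 to 20 mm.
- keeper_hinge (a point): Point on the keeper's pivot axis, 16 mm above the table, at dock x = 157 mm, y = -102 mm.
- lens_stand: Bystander: green lens on a black post and foot, 65 x 54 x 106 mm, loose, left of the dock. Origin: centre of its underside.
- dropper_bottle: Bystander: amber dropper bottle, 38 mm diameter, 108 mm high, loose, close on the right of the dock. Origin: centre of its underside.
- tape_roll: Bystander: roll of tape lying flat, 77 mm diameter, 19 mm high, loose, beyond the keeper. Origin: centre of its underside.
- dock_mouth (a point): Middle of the dock's mouth, on the table at dock x = 138 mm, y = 0. Side rails, 28 mm high, have inner faces at y = -63 and +63 mm (3 mm play either side of the tray) from the stops to x = 82 mm, then flare out to y = -78 and +78 mm here.
- shoe_face (a point): Middle of the face of the steel spring shoe that comes through the left rail, when it is out: dock x = 45 mm, y = +55 mm, 21 mm above the table. Flat from x = 32 to 58 mm, then a ramp back into the rail at about x = 90 mm; spring about 600 N/m. It rubs on the tray's left rim and pushes it to the right rail, adding a few newtons of drag well before the tray is home.

How it is judged (in metres and radians):
On the way, in this order (a step that is already met when the one before it is completed fails the run):
1. the tray is being dragged: the fingers bear on it from behind its far rim and it has come at least 30 mm (contact force between the fingers and tray above 0.5 N and x of the grasp point in the frame of tray above 0.062 m and distance of tray from where it was at the start of the episode above 0.03 m), for 0.1 s.
2. the tray is pressed home square against the rubber stops with more than 2 N, the keeper not yet closed (x of tray in the frame of stop below 0.0665 m and angle between the x axis of tray and the x axis of dock, either way round below 0.03 rad and contact force between tray and stop above 2 N and value of joint keeper below 1 rad), for 0.2 s.
At the end, for the whole second after the job is handed in: The keeper is closed to within 0.15 rad (1.94 or more), the tray lies flat and at rest in the dock within 2 mm of the stop pads and square to them within 0.03 rad, and the lens tube (upright) and lens case still stand on the tray's floor (value of joint keeper above 1.94 rad and x of tray in the frame of stop between 0.062 and 0.067 m and y of tray in the frame of dock between -0.006 and 0.006 m and angle between the x axis of tray and the x axis of dock, either way round below 0.03 rad and height (world z) of tray below 0.003 m and linear speed of tray below 0.01 m/s and z of each of lens_tube, lens_case in the frame of tray below 0.008 m and angle between lens_tube's own z axis and vertical below 0.1 rad and horizontal distance between each of lens_tube, lens_case and tray below 0.07 m); the robot touches nothing.
It fails at once if the tray presses on the stops with more than 14 N (contact force between tray and stop above 14 N).
It fails at once if the fingers or the arm bear on the tray with more than 25 N (contact force between any of the arm, the fingers and tray above 25 N).
It fails at once if the keeper is forced against the tray with more than 8 N (contact force between tray and keeper above 8 N).
It fails at once if the tray is lifted or tipped, or the lens tube in it toppled (height (world z) of tray above 0.01 m or angle between tray's own z axis and vertical above 0.12 rad or angle between lens_tube's own z axis and vertical above 0.5 rad).
It fails at once if a bystander is moved by more than 10 mm (distance of any of lens_stand, dropper_bottle, tape_roll from where it was at the start of the episode above 0.01 m).
It also fails if it takes over 72 s, if anything falls off the work surface, if the arm or the gripper's body presses on something with over 40 N, if the wrist force passes 120 N, or if a joint passes its speed limit or range.

## Robot

A 6-joint arm with a two-finger parallel gripper is mounted at the origin on a cart in front of the work surface, level with it; the furniture and walls round the work are solid. World frame = base frame: x ahead of the robot, y to its left, z up, the work surface at z = 0. Lengths are in mm, angles in degrees, forces in N, time in s.
With the tool pointing down it reaches from about 375 to 825 mm from the base axis. Payload 5.5 kg.
Tool frame: the origin (TCP) lies at the very end of the fingers, on their centre line; the grasp point (between the pads) lies bot.hold_point_z behind it (bot.hold_point_z is the distance from the TCP to the grasp point, in mm); z points along the fingers, y is the line along which they close (so a half turn about z gives the same grasp; the last joint's range is limited). The gripper opens to 85 mm and grips with 20 to 120 N. Pads are 22 mm wide; open, the fingers measure 114 mm over their backs; the gripper's body (76 mm by 85 mm) begins 54 mm behind the grasp point. The pads swing forward as they close: fully open they stand 13 mm farther back than shut.
Start: joints at [-63.312, 17.962, -2.699, 69.339, 0, 90], TCP at [269.479, -536.075, 231.299] pointing down, gripper open.
Joint ranges: [-152.73, 152.73], [-39.44, 99.34], [-58.76, 71.6], [-118.89, 123.64], [-81.53, 83.1], [-180, 180]. Speed limits (degrees/s): [136.94, 136.94, 172.46, 180, 180, 180].

## Interface

Orientations are given as [roll, pitch, yaw] about the fixed x, y, z axes, in that order (R = Rz(yaw) Ry(pitch) Rx(roll)).
In Python, from station import bot gives the robot as it stands. The module is installed in compiled form; this text tells all that it offers.
- The arm moves only by the tool jog_arm, never from a script. Its argument "deltas" is a list that holds one entry, the list of rows, each a list of 7 numbers: the shift along the tool's x, y, z in m, then the turn, a rotation vector about the tool's x, y, z in degrees, then the finger opening in m, from 0 to 0.0854. In form: [[[tx, ty, tz, rx, ry, rz, gripper], ...]]. A call has 1 to 8 rows; each row shifts and turns the commanded pose from where the row before left it, along the tool's axes as they then stand; what a row does not reach is not made up. A row lasts 1/8 s, in which the tool goes at most 62.5 mm and 10.7 degrees, less where a joint would pass 70% of its speed; a pose out of reach is approached as far as the arm can. A call is refused whole if a number of a shift passes 0.0625 or a number of a turn 10.7, either way. A call with a gripper value outside its range is refused whole. The fingers move at their own pace and stop on an object; "newtons" is the grip in N (left out, the last holds). Time passes only in rows, so rows that do not move let the fingers close. It gives the time, the measured TCP pose, the force, the opening and the grip force at its end, in the units of the state.
- bot.state(): the state, without advancing time (a new reading comes with each control period).
- bot.get_image(name): name is "scene" or "top" or "wrist"; returns the picture (480x640x3 uint8, red, green, blue); there is no depth.
- bot.camera_params(name): a dict with "K" (3x3 intrinsics, pixels), "k1" (the pictures are not rectified: a ray, as slopes to the right and down, at radius r is drawn at 1 + k1 r^2 times it, then the intrinsics apply), "R" (3x3) and "t" (3): a world point X has camera coordinates R X + t; the wrist camera has in their place "hand_eye" (4x4, takes a point from camera to tool coordinates, whose origin is the TCP and whose axes are the flange's). Camera axes: x right, y down, z forward; pixel columns grow to the right and rows downward; lengths in mm; the calibration is good to about 2 mm. A picture is of the moment at which its call begins: read the wrist's pose just before it. camera_params takes no time and is no camera call.
- bot.sign_off(): hands the job in; it is judged then, once.
The state is a dict: "t": time; "joint_positions": joint angles; "qd": joint speeds; "tau": joint torques, N m; "eef_pos": TCP position; "orientation": TCP orientation; "wrist_force": force on the tool from outside, world axes, zero at the start; "wrist_torque": the same for the moment, N m; "gripper_width": finger opening in mm; "grasp_force": force on a finger pad.
Only numpy, scipy, OpenCV 4.12 (cv2) and the standard library are available. Lean on these libraries where they do the work, as an engineer would, in place of code of your own. Each camera call takes 0.05 s, during which the arm holds its last target. There are 200 camera calls.

## Working session

There is one attempt and no reset: what is moved stays moved. The work goes in short steps, Python scripts to look and compute and a tool call to move; the robot and the scene stay as the last step left them, time stands still between calls to the robot, and variables do not carry over. Pictures are saved under pics/ and viewed, at most 11 in all, crops included, and the job is handed in when it is done.

Besides the shell and the picture viewer there is one more tool, called after "Emit:" as name(argument=value, ...) on one line, values as JSON. jog_arm: Moves the arm, as the interface text tells. Its arguments: {"type":"object","properties":{"deltas":{"type":"array","items":{"type":"array","items":{"type":"array","items":{"type":"number"}}}},"newtons":{"type":"number"}},"required":["deltas"]}

```bash
mkdir -p pics; python3 - <<'E'
from station import bot
import cv2, numpy as np
for n in ("scene","top"):
    im=bot.get_image(n); cv2.imwrite(f"pics/{n}0.png",im[:,:,::-1])
    p=bot.camera_params(n); print(n,p)
p=bot.camera_params("wrist");print(p);print(bot.state(), bot.hold_point_z)
E
```

```text
scene {'K': array([[614.81754889,   0.        , 324.35118938],
       [  0.        , 614.81754889, 233.72614577],
       [  0.        ,   0.        ,   1.        ]]), 'k1': 0.023385055721364095, 'R': array([[ 0.61602163, -0.7876589 ,  0.01052672],
       [-0.44035374, -0.35541591, -0.82448051],
       [ 0.65315077,  0.50326235, -0.56579243]]), 't': array([-482.47559515,  213.93837762,  981.08228223])}
top {'K': array([[455.48601798,   0.        , 323.80290468],
       [  0.        , 455.48601798, 239.02076811],
       [  0.        ,   0.        ,   1.        ]]), 'k1': -0.0948181127814654, 'R': array([[-0.06701952, -0.99774883, -0.00237629],
       [-0.97227683,  0.06584293, -0.22437131],
       [ 0.22402267, -0.01272684, -0.97450083]]), 't': array([-205.12965319,  520.5588817 ,  797.29435378])}
{'K': array([[423.42073619,   0.        , 320.74983299],
       [  0.        , 423.42073619, 237.71263478],
       [  0.        ,   0.        ,   1.        ]]), 'k1': -0.014456211696742643, 'hand_eye': array([[-1.92599315e-04, -9.64925636e-01, -2.62523293e-01,
         6.66478474e+01],
      
[... 265 characters left out ...]
int_positions': array([-6.33133520e+01,  1.79990930e+01, -2.74854483e+00,  6.93395721e+01,
       -2.04350725e-03,  8.99999109e+01]), 'qd': array([ 0.01604879, -0.04096036,  0.09728678, -0.00464086,  0.07754906,
       -0.01990866]), 'tau': array([-3.55453867e-04, -5.40767062e+01,  3.40541339e+01,  1.11548768e-02,
       -2.58595713e-05, -2.24301840e-05]), 'eef_pos': array([ 269.22341752, -535.62836764,  230.53137764]), 'orientation': array([-1.79912790e+02,  2.04336926e-03,  2.66867402e+01]), 'wrist_force': array([ 0.10210012, -0.3434908 , -0.49072053]), 'wrist_torque': array([ 0.02534142,  0.00693747, -0.0402976 ]), 'grasp_force': 0.0, 'gripper_width': 85.32764389080806} 18.700000000000003
```

View pics/scene0.png

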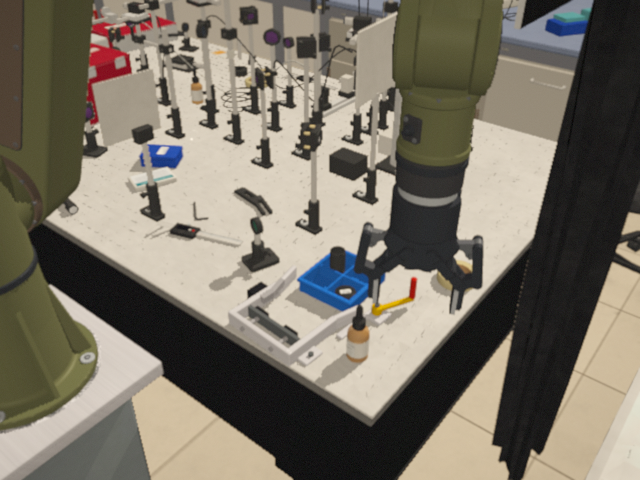

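View pics/top0.png

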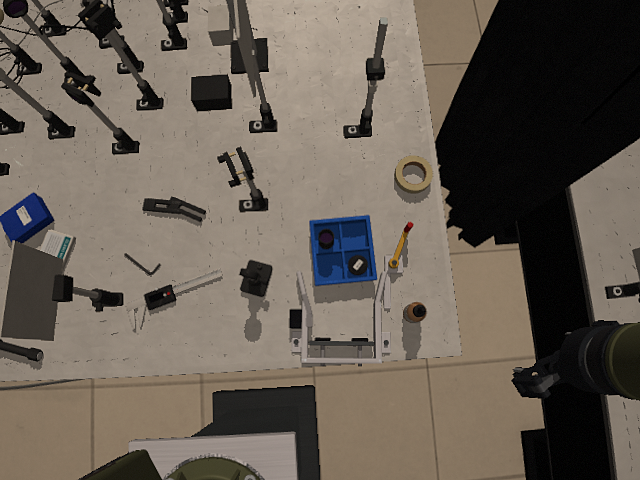

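The top view shows the tray at about (311–376, 216–285), the dock at (295–390, 270–365), the keeper pivot at (393,264) and the red knob at (408,226). The bottle is at (415,312), the tape at (413,174) and the lens stand at (256,278). The scene view shows the same layout.

```bash
cat > h.py <<'E'
from station import bot
import cv2, numpy as np
from scipy.spatial.transform import Rotation as Ro
def cam(n):
    p=bot.camera_params(n)
    if n!="wrist": R=p["R"];t=p["t"]
    else:
        s=bot.state();T=np.eye(4);T[:3,:3]=Ro.from_euler("xyz",s["orientation"],degrees=True).as_matrix();T[:3,3]=s["eef_pos"]
        M=np.linalg.inv(T@p["hand_eye"]);R=M[:3,:3];t=M[:3,3]
    return p["K"],p["k1"],R,t
def shot(n,f=None):
    c=cam(n);im=bot.get_image(n)[:,:,::-1].copy()
    if f: cv2.imwrite("pics/"+f,im)
    return c,im
def rays(c,uv):
    K,k,R,t=c;uv=np.float64(uv).reshape(-1,1,2)
    d=cv2.undistortPoints(uv,K,np.array([k,0,0,0,0.])).reshape(-1,2)
    return -R.T@t,(np.c_[d,np.ones(len(d))]@R)
def plane(c,uv,z):
    o,d=rays(c,uv);return o+d*((z-o[2])/d[:,2])[:,None]
def tri(c1,u1,c2,u2):
    o1,d1=rays(c1,u1);o2,d2=rays(c2,u2)
    A=np.c_[d1[0],-d2[0]];s=np.linalg.lstsq(A,o2-o1,rcond=None)[0]
    a=o1+s[0]*d1[0];b=o2+s[1]*d2[0];return (a+b)/2,np.linalg.norm(a-b)
def proj(c,X):
    K,k,R,t=c;return cv2.projectPoints(np.float64(X).reshape(-1,1,3),cv2.Rodrigues(R)[0],t,K,np.array([k,0,0,0,0.]))[0].reshape(-1,2)
def mask(im,lo,hi,roi=None):
    m=cv2.inRange(cv2.cvtColor(im,cv2.COLOR_BGR2HSV),lo,hi)
    if roi: q=np.zeros_like(m);x0,y0,x1,y1=roi;q[y0:y1,x0:x1]=m[y0:y1,x0:x1];m=q
    return m
def big(m): return max(cv2.findContours(m,0,2)[0],key=cv2.contourArea)
BLUE=((95,120,40),(130,255,255));YEL=((18,130,80),(32,255,255));RED=((0,170,80),(8,255,255))
E
python3 - <<'E'
from h import *
np.set_printoptions(precision=1,suppress=True)
im=cv2.imread("pics/top0.png");c=cam("top");sc=cv2.imread("pics/scene0.png");cs=cam("scene")
b=big(mask(im,*BLUE,(290,200,395,300)));r=cv2.minAreaRect(b);P=plane(c,cv2.boxPoints(r),30);print(r);print(P, np.linalg.norm(P-np.roll(P,1,0),axis=1),P.mean(0))
y=big(mask(im,*YEL,(380,215,420,275)));k=big(mask(im,*RED,(395,215,420,240)))
ys=big(mask(sc,*YEL,(360,285,420,320)));ks=big(mask(sc,*RED,(400,270,425,305)))
print("yel",cv2.minAreaRect(y),cv2.boundingRect(k),cv2.minAreaRect(ys),cv2.boundingRect(ks))
bp=cv2.boxPoints(cv2.minAreaRect(y));print(plane(c,bp,20))
print(plane(c,k[:,0,:].astype(float),62))
bs=big(mask(sc,*BLUE,(295,245,390,312)));print("scene blue hull",cv2.approxPolyDP(cv2.convexHull(bs),3,True)[:,0])
cr=im[200:380,280:440];cv2.imwrite("pics/c.png",cv2.resize(cr,None,fx=3.3,fy=3.3,interpolation=2)[:600])
E
```

```text
((342.6520080566406, 249.9545135498047), (65.18292999267578, 61.91599655151367), 84.64418029785156)
[[ 551.7 -213.2   30. ]
 [ 555.3 -335.1   30. ]
 [ 426.3 -335.2   30. ]
 [ 423.2 -217.1   30. ]] [128.5 122.  129.  118.1] [ 489.1 -275.1   30. ]
yel ((399.3656921386719, 249.86622619628906), (9.426413536071777, 37.2845458984375), 24.904767990112305) (407, 222, 6, 6) ((392.0203857421875, 306.0987854003906), (11.782291412353516, 42.00141906738281), 78.36637115478516) (410, 278, 6, 20)
[[ 454.8 -359.9   20. ]
 [ 520.2 -397.7   20. ]
 [ 511.1 -413.8   20. ]
 [ 445.9 -375.8   20. ]]
[[ 526.9 -404.8   62. ]
 [ 525.  -402.7   62. ]
 [ 525.2 -400.8   62. ]
 [ 523.3 -398.7   62. ]
 [ 521.3 -400.4   62. ]
 [ 519.3 -400.2   62. ]
 [ 517.2 -401.9   62. ]
 [ 517.1 -403.8   62. ]
 [ 520.8 -408.    62. ]
 [ 522.7 -408.2   62. ]]
scene blue hull [[368 278]
 [367 296]
 [342 310]
 [301 290]
 [298 280]
 [327 255]
 [346 251]
 [356 256]]
```

View pics/c.png

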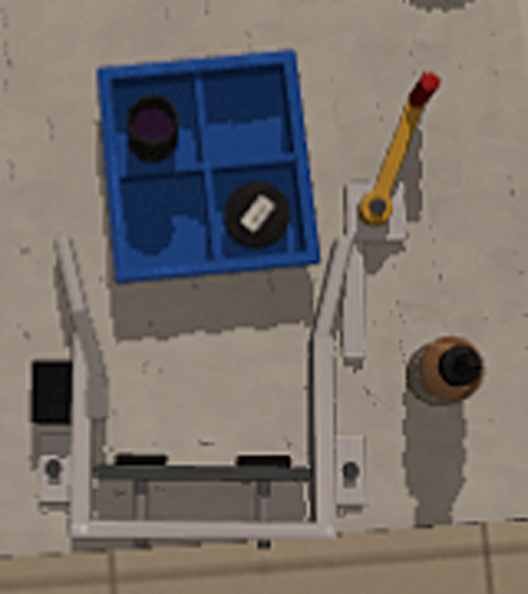

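The crop shows the tray turned slightly clockwise from the dock axis. The pads are at crop (140,460) and (263,461), the pivot bolt at (376,208) and the right rail's top edge at x≈315–335.

```bash
python3 - <<'E'
from h import *
np.set_printoptions(precision=1,suppress=True)
c=cam("top");cs=cam("scene")
f=lambda l:np.array(l)/3.3+[280,200]
print("pads",plane(c,f([[115,461],[168,459],[237,460],[291,460]]),28))
print("rail outer corners, inner",plane(c,f([[78,532],[333,532],[104,415],[314,345],[314,470],[62,236],[346,236]]),28))
print("pivot",plane(c,f([[376,208]]),20))
k=tri(c,[410,224.5],cs,[413,279]);print("knobtop",k)
# rim height: far-right corner in top / scene
print("rimcheck near-left", tri(c,f([[117,281]]),cs,[301,284]))
print(proj(cs,[[552,-213,30],[555,-335,30],[426,-335,30],[423,-217,30]]))
E
```

```text
pads [[ 321.7 -210.5   28. ]
 [ 320.8 -240.5   28. ]
 [ 317.6 -279.3   28. ]
 [ 315.5 -309.8   28. ]]
rail outer corners, inner [[ 283.9 -187.4   28. ]
 [ 274.1 -330.    28. ]
 [ 347.8 -205.9   28. ]
 [ 379.2 -328.5   28. ]
 [ 309.  -322.3   28. ]
 [ 452.1 -187.9   28. ]
 [ 440.8 -352.8   28. ]]
pivot [[ 457.4 -373.3   20. ]]
knobtop (array([ 521.9, -404. ,   58.5]), np.float64(2.8172220699337585))
rimcheck near-left (array([ 427.5, -219.8,   12.2]), np.float64(5.053817159540765))
[[337.3 244.8]
 [390.  267.6]
 [349.6 302.8]
 [296.8 277.2]]
```

Emit:
jog_arm(deltas=[[[0, 0, 0, 0, 0, 10.2, 0.085], [0, 0, 0, 0, 0, 10.2, 0.085], [0, 0, 0, 0, 0, 10.2, 0.085]]])

```text
t: 0.48
eef_pos: [269.3, -535.8, 230.8]
orientation: [-179.9, 0.0, -4.2]
wrist_force: [0.0, 0.5, 0.5]
gripper_width: 84.9
grasp_force: 0.0
```

Emit:
jog_arm(deltas=[[[0.02, -0.026, 0, 0, 0, 0, 0.085], [0.035, -0.046, 0, 0, 0, 0, 0.085], [0.035, -0.046, 0, 0, 0, 0, 0.085], [0.035, -0.046, 0, 0, 0, 0, 0.085], [0.035, -0.046, 0, 0, 0, 0, 0.085], [0.032, -0.042, 0, 0, 0, 0, 0.085], [0.02, -0.024, 0, 0, 0, 0, 0.085], [0, 0, 0, 0, 0, 0, 0.085]]])

```text
t: 1.48
eef_pos: [500.9, -273.4, 230.8]
orientation: [-180.0, 0.0, -3.7]
wrist_force: [-0.5, -0.8, 0.0]
gripper_width: 84.9
grasp_force: 0.0
```

```bash
python3 - <<'E'
from h import *
c,im=shot("wrist","w1.png");s=bot.state();print(s["t"],s["eef_pos"],s["orientation"],s["wrist_force"])
np.set_printoptions(precision=1,suppress=True)
b=big(mask(im,*BLUE));r=cv2.minAreaRect(b);P=plane(c,cv2.boxPoints(r),30);print(P, np.linalg.norm(P-np.roll(P,1,0),axis=1),P.mean(0))
y=big(mask(im,*YEL));k=big(mask(im,*RED));print(cv2.boundingRect(k));print(plane(c,cv2.boxPoints(cv2.minAreaRect(y)),20))
E
```

```text
1.525 [ 499.95209567 -274.44920911  230.82250037] [-1.79998408e+02  5.96194041e-02 -3.79721537e+00] [-0.84457524 -0.34681573 -0.58179408]
[[ 552.4 -213.9   30. ]
 [ 555.2 -331.9   30. ]
 [ 427.  -340.9   30. ]
 [ 422.9 -211.1   30. ]] [129.6 118.  128.5 129.8] [ 489.4 -274.5   30. ]
(471, 164, 32, 20)
[[ 456.1 -357.2   20. ]
 [ 526.5 -399.3   20. ]
 [ 514.5 -417.9   20. ]
 [ 442.8 -376.4   20. ]]
```

View pics/w1.png

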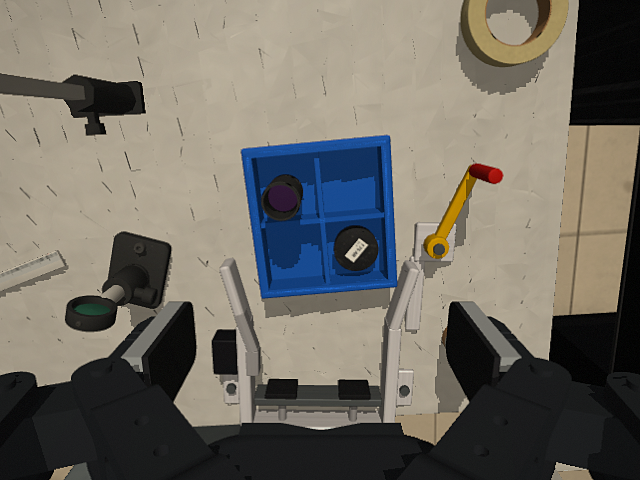

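The wrist view shows the tray's rim corners at (243,149), (389,136), (396,288) and (262,297). The pads' front edge is at row 380, the pivot bolt at (438,248) and the knob top at (495,176). The tape is at top right and the lens stand at left.

```bash
python3 - <<'E'
from h import *
np.set_printoptions(precision=1,suppress=True)
c=cam("wrist");ct=cam("top")
P=plane(c,[[243,149],[389,136],[396,288],[262,297]],30);print(P,P.mean(0))
for i,j in((3,0),(2,1)): d=P[j]-P[i];print("yaw",np.degrees(np.arctan2(d[1],d[0])),np.linalg.norm(d))
for i,j in((1,0),(2,3)): d=P[j]-P[i];print("yaw",np.degrees(np.arctan2(-d[0],d[1])),np.linalg.norm(d))
Q=plane(c,[[265,380],[299,380],[338,380],[370,380]],28);print("pads",Q)
print("rails top inner L,R at bend, mouth",plane(c,[[257,350],[386,335],[232,258],[406,262]],28))
print("pivot",plane(c,[[438,248]],22),"knob",plane(c,[[495,176]],62))
f=lambda l:np.array(l)/3.3+[280,200]
for n,a,b in(("farR",[296,50],[389,136]),("farL",[98,69],[243,149]),("nearR",[319,262],[396,288]),("pivot",[376,208],[438,248]),("knob",[431,82],[495,176]),("padR",[291,460],[370,380]),("tubetop",[152,125],[283,198])): print(n,*tri(c,b,ct,f([a])))
print("tape edge",plane(c,[[463,50],[490,72]],19))
E
```

```text
[[ 550.8 -217.    30. ]
 [ 553.2 -333.1   30. ]
 [ 424.2 -336.    30. ]
 [ 423.6 -219.    30. ]] [ 487.9 -276.3   30. ]
yaw 0.9273740630485906 127.22550478926249
yaw 1.3075592654063322 128.99631702059648
yaw 1.1606579995543929 116.12273268575801
yaw 0.2930239150372182 116.98488663944455
pads [[ 339.6 -212.8   28. ]
 [ 337.5 -244.4   28. ]
 [ 335.  -280.7   28. ]
 [ 333.  -310.4   28. ]]
rails top inner L,R at bend, mouth [[ 371.2 -208.7   28. ]
 [ 378.5 -326.5   28. ]
 [ 460.3 -196.8   28. ]
 [ 446.7 -345.4   28. ]]
pivot [[ 455.6 -374.4   22. ]] knob [[ 520.8 -405.2   62. ]]
farR [ 553.3 -332.9   33.3] 0.5652275227465933
farL [ 551.  -215.6   26.6] 1.7106838878339345
nearR [ 425.9 -335.1   34.2] 0.38204085627532186
pivot [ 456.6 -372.9   25.6] 1.0768473655065902
knob [ 521.  -405.1   62.8] 0.32501238940752564
padR [ 315.5 -312.5    2.2] 0.5370900969714407
tubetop [ 511.5 -245.3   40.6] 1.926741513027051
tape edge [[ 614.1 -393.9   19. ]
 [ 596.7 -415.5   19. ]]
```

Emit:
jog_arm(deltas=[[[0.015, -0.001, 0.02, 0, 0, 0, 0.06], [0.03, -0.001, 0.04, 0, 0, 0, 0.06], [0.025, 0, 0.05, 0, 0, 0, 0.06], [0.007, 0, 0.04, 0, 0, 0, 0.06], [0, 0, 0.02, 0, 0, 0, 0.06], [0, 0, 0, 0, 0, 0, 0.06]]])

```text
t: 2.28
eef_pos: [574.4, -278.3, 57.7]
orientation: [-179.9, 0.3, -4.0]
wrist_force: [-0.0, -0.5, -0.9]
gripper_width: 60.0
grasp_force: 0.0
```

```bash
python3 - <<'E'
from h import *
c,im=shot("wrist","w2.png");s=bot.state();print(s["t"],s["eef_pos"],s["orientation"],s["wrist_force"],s["gripper_width"])
np.set_printoptions(precision=1,suppress=True)
ct,it=shot("top","t2.png")
E
```

```text
2.325 [ 575.56717129 -278.79968303   59.57502388] [-1.79942943e+02  1.47100406e-01 -3.99035909e+00] [-0.93016118  0.12811209  0.10428343] 59.99103489236775
```

View pics/w2.png

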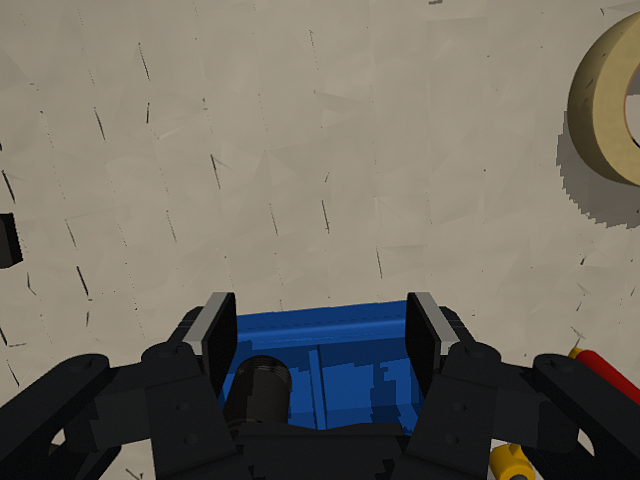

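The wrist view shows the rim's far edge running from (238,316) to (408,300) between the fingers, and the fingertips ending at row 293.

```bash
python3 - <<'E'
from h import *
np.set_printoptions(precision=1,suppress=True)
c=cam("wrist");print(plane(c,[[238,316],[408,300]],30))
print("finger tip front edge cands",plane(c,[[216,293],[234,293],[407,293],[430,293]],62),bot.state()["eef_pos"])
E
```

```text
[[ 562.9 -242.    30. ]
 [ 565.3 -317.9   30. ]]
finger tip front edge cands [[ 587.3 -243.1   62. ]
 [ 586.9 -249.5   62. ]
 [ 582.5 -311.4   62. ]
 [ 581.9 -319.7   62. ]] [ 576.5 -279.1   61. ]
```

Emit:
jog_arm(deltas=[[[0, 0, 0.01, 0, 0, 0, 0.06], [0, 0, 0.02, 0, 0, 0, 0.06], [0, 0, 0.015, 0, 0, 0, 0.06], [0, 0, 0.008, 0, 0, 0, 0.06], [0, 0, 0.002, 0, 0, 0, 0.06], [0, 0, 0, 0, 0, 0, 0.06]]])

```text
t: 3.12
eef_pos: [577.1, -278.6, 6.6]
orientation: [180.0, -0.0, -3.9]
wrist_force: [-0.1, -0.9, 0.5]
gripper_width: 59.9
grasp_force: 0.0
```

Emit:
jog_arm(deltas=[[[-0.002, 0, 0, 0, 0, 0, 0.06], [-0.003, 0, 0, 0, 0, 0, 0.06], [-0.003, 0, 0, 0, 0, 0, 0.06], [-0.003, 0, 0, 0, 0, 0, 0.06], [-0.003, 0, 0, 0, 0, 0, 0.06], [-0.003, 0, 0, 0, 0, 0, 0.06]]])

```text
t: 3.88
eef_pos: [560.0, -277.4, 6.5]
orientation: [180.0, -0.0, -3.9]
wrist_force: [1.5, -0.8, -0.1]
gripper_width: 59.7
grasp_force: 0.7
```

Emit:
jog_arm(deltas=[[[-0.004, 0, 0, 0, 0, 0, 0.06], [-0.005, 0, 0, 0, 0, 0, 0.06], [-0.005, 0, 0, 0, 0, 0, 0.06], [-0.005, 0, 0, 0, 0, 0, 0.06], [-0.005, 0, 0, 0, 0, 0, 0.06], [-0.005, 0, 0, 0, 0, 0, 0.06], [-0.005, 0, 0, 0, 0, 0, 0.06], [-0.004, 0, 0, 0, 0, 0, 0.06]]])

```text
t: 4.88
eef_pos: [522.0, -275.1, 6.5]
orientation: [180.0, -0.0, -3.9]
wrist_force: [3.6, -1.8, 0.6]
gripper_width: 59.9
grasp_force: 1.8
```

```bash
python3 - <<'E'
from h import *
np.set_printoptions(precision=1,suppress=True)
c,im=shot("top","t3.png");s=bot.state();print(s["t"],s["eef_pos"],s["wrist_force"],s["wrist_torque"])
cv2.imwrite("pics/t3c.png",cv2.resize(im[200:380,270:440],None,fx=3.3,fy=3.3,interpolation=2))
E
```

```text
4.925 [ 521.3 -274.9    6.4] [ 1.7 -1.2  1. ] [-0.4 -0.5  0.1]
```

View pics/t3c.png

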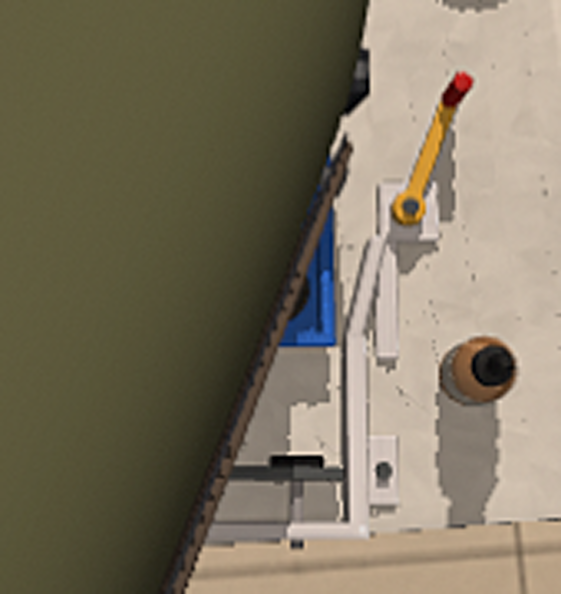

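The top view has the tray's near right corner at crop (334,344) and the right rail's inner edge at about x=347, so the gap is a bit wide on the right.

```bash
python3 - <<'E'
from h import *
np.set_printoptions(precision=1,suppress=True)
c=cam("top");f=lambda l:np.array(l)/3.3+[270,200]
print(plane(c,f([[334,344],[333,230]]),30),plane(c,f([[347,345],[346,470]]),28),plane(c,f([[410,207]]),22))
E
```

```text
[[ 380.1 -320.9   30. ]
 [ 445.9 -326.1   30. ]] [[ 379.2 -328.5   28. ]
 [ 309.  -321.7   28. ]] [[ 457.6 -373.6   22. ]]
```

Emit:
jog_arm(deltas=[[[-0.003, 0.0008, 0, 0, 0, 0, 0.06], [-0.003, 0.0008, 0, 0, 0, 0, 0.06], [-0.003, 0.0008, 0, 0, 0, 0, 0.06], [-0.003, 0.0008, 0, 0, 0, 0, 0.06], [-0.003, 0.0008, 0, 0, 0, 0, 0.06]]])

```text
t: 5.55
eef_pos: [506.6, -277.8, 6.4]
orientation: [180.0, -0.0, -3.9]
wrist_force: [3.7, -1.9, 1.3]
gripper_width: 59.9
grasp_force: 2.1
```

Emit:
jog_arm(deltas=[[[-0.003, 0.0005, 0, 0, 0, 0, 0.06], [-0.003, 0.0005, 0, 0, 0, 0, 0.06], [-0.003, 0.0005, 0, 0, 0, 0, 0.06], [-0.003, 0.0005, 0, 0, 0, 0, 0.06]]])

```text
t: 6.05
eef_pos: [494.2, -278.8, 6.3]
orientation: [-180.0, 0.0, -3.9]
wrist_force: [2.7, -1.5, 2.2]
gripper_width: 60.0
grasp_force: 1.5
```

Emit:
jog_arm(deltas=[[[-0.003, 0, 0, 0, 0, 0, 0.06], [-0.003, 0, 0, 0, 0, 0, 0.06], [-0.003, 0, 0, 0, 0, 0, 0.06], [-0.003, 0, 0, 0, 0, 0, 0.06]]])

```text
t: 6.55
eef_pos: [482.4, -277.9, 6.3]
orientation: [-180.0, 0.0, -3.9]
wrist_force: [3.1, -0.6, 1.1]
gripper_width: 59.8
grasp_force: 1.5
```

Emit:
jog_arm(deltas=[[[-0.002, 0, 0, 0, 0, 0, 0.06], [-0.002, 0, 0, 0, 0, 0, 0.06], [-0.002, 0, 0, 0, 0, 0, 0.06], [-0.002, 0, 0, 0, 0, 0, 0.06]]])

```text
t: 7.05
eef_pos: [474.4, -277.4, 6.3]
orientation: [-180.0, 0.0, -3.9]
wrist_force: [2.6, -0.7, 1.2]
gripper_width: 59.7
grasp_force: 1.5
```

```bash
python3 - <<'E'
from h import *
np.set_printoptions(precision=1,suppress=True)
c,im=shot("top");s=bot.state();print(s["t"],s["eef_pos"],s["wrist_force"],s["wrist_torque"])
cs,i2=shot("scene")
a=cv2.resize(im[260:380,320:420],None,fx=4,fy=4,interpolation=2);b=cv2.resize(i2[240:360,220:380],None,fx=2.5,fy=2.5*1.6,interpolation=2)
cv2.imwrite("pics/t4c.png",np.hstack([a,b]))
E
```

```text
7.1 [ 474.2 -277.3    6.2] [ 2.8 -0.8  0.8] [-0.1 -0.5  0. ]
```

View pics/t4c.png

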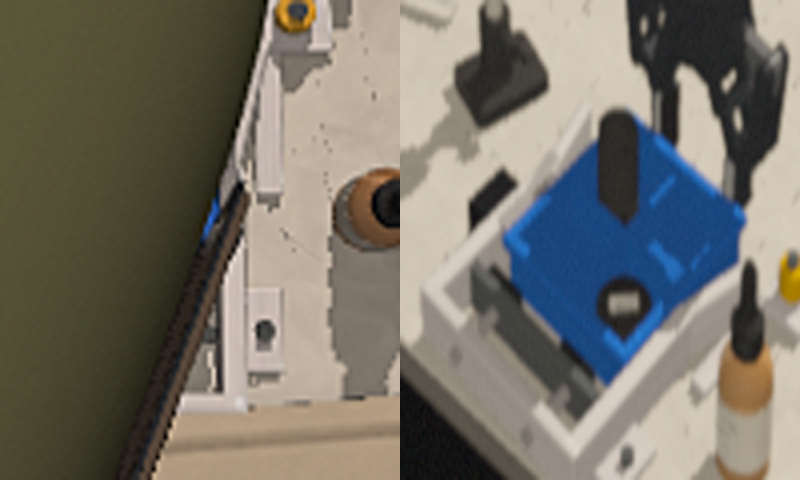

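The scene view shows the tray in the channel with the tube upright and a short gap left to the pads. The arm blocks most of the top view.

Emit:
jog_arm(deltas=[[[-0.0015, 0, 0, 0, 0, 0, 0.06], [-0.0015, 0, 0, 0, 0, 0, 0.06], [-0.0015, 0, 0, 0, 0, 0, 0.06], [-0.0015, 0, 0, 0, 0, 0, 0.06]]])

```text
t: 7.65
eef_pos: [468.4, -276.9, 6.2]
orientation: [-180.0, 0.0, -3.9]
wrist_force: [2.9, 0.5, -0.1]
gripper_width: 59.8
grasp_force: 1.5
```

Emit:
jog_arm(deltas=[[[-0.001, 0, 0, 0, 0, 0, 0.06], [-0.001, 0, 0, 0, 0, 0, 0.06], [-0.001, 0, 0, 0, 0, 0, 0.06]]])

```text
t: 8.02
eef_pos: [465.5, -276.7, 6.2]
orientation: [-180.0, 0.0, -3.9]
wrist_force: [3.4, 0.1, -0.4]
gripper_width: 60.0
grasp_force: 1.5
```

Emit:
jog_arm(deltas=[[[-0.001, 0, 0, 0, 0, 0, 0.06], [-0.001, 0, 0, 0, 0, 0, 0.06]]])

```text
t: 8.28
eef_pos: [463.5, -276.6, 6.3]
orientation: [-180.0, 0.0, -3.9]
wrist_force: [3.6, -0.1, -0.8]
gripper_width: 60.1
grasp_force: 1.5
```

Emit:
jog_arm(deltas=[[[-0.0008, 0, 0, 0, 0, 0, 0.06], [-0.0008, 0, 0, 0, 0, 0, 0.06]]])

```text
t: 8.52
eef_pos: [461.9, -276.6, 6.3]
orientation: [-180.0, 0.0, -3.9]
wrist_force: [2.8, 0.1, -0.1]
gripper_width: 59.5
grasp_force: 1.4
```

Emit:
jog_arm(deltas=[[[-0.0008, 0, 0, 0, 0, 0, 0.06], [-0.0008, 0, 0, 0, 0, 0, 0.06]]])

```text
t: 8.78
eef_pos: [461.1, -276.8, 6.5]
orientation: [180.0, -0.1, -3.9]
wrist_force: [5.8, 0.3, -1.9]
gripper_width: 60.4
grasp_force: 2.9
```

Emit:
jog_arm(deltas=[[[-0.0005, 0, 0, 0, 0, 0, 0.06], [-0.0005, 0, 0, 0, 0, 0, 0.06]]])

```text
t: 9.02
eef_pos: [461.1, -277.0, 6.8]
orientation: [180.0, -0.2, -3.9]
wrist_force: [7.8, -1.1, -2.0]
gripper_width: 60.1
grasp_force: 3.6
```

Emit:
jog_arm(deltas=[[[-0.0005, 0, 0, 0, 0, 0, 0.06], [0, 0, 0, 0, 0, 0, 0.06], [0, 0, 0, 0, 0, 0, 0.06]]])

```text
t: 9.4
eef_pos: [461.1, -277.1, 7.0]
orientation: [180.0, -0.2, -3.9]
wrist_force: [7.1, -0.2, -1.6]
gripper_width: 60.1
grasp_force: 3.8
```

```bash
python3 - <<'E'
from h import *
np.set_printoptions(precision=1,suppress=True)
c,im=shot("top","t5.png");s=bot.state();print(s["t"],s["eef_pos"],s["wrist_force"],s["wrist_torque"])
cs,i2=shot("scene","s5.png")
cv2.imwrite("pics/s5c.png",cv2.resize(i2[250:360,220:370],None,fx=5,fy=5,interpolation=2))
E
```

```text
9.45 [ 461.1 -277.1    7. ] [ 7.2 -1.1 -1.3] [-0.1 -1.5 -0.3]
```

View pics/s5c.png

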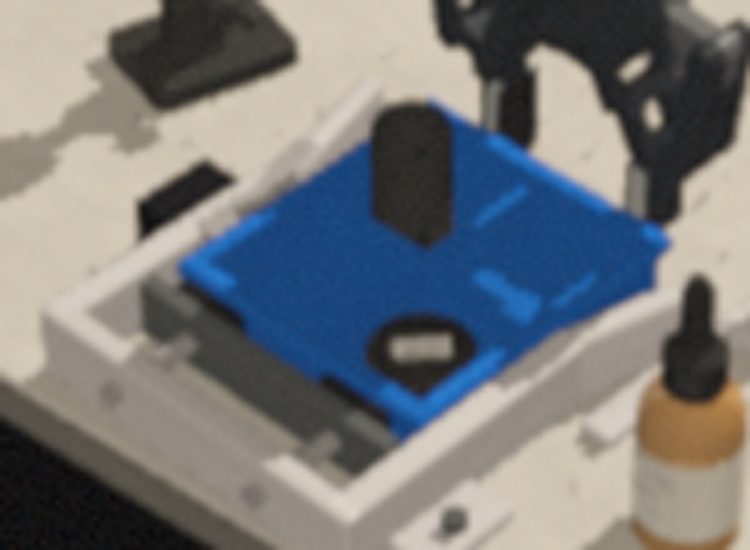

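The tray's near rim lies against both pads, the tube is upright and the case is in place. I'll press slightly harder for margin, then back off.

Emit:
jog_arm(deltas=[[[-0.0005, 0, 0, 0, 0, 0, 0.06], [-0.0004, 0, 0, 0, 0, 0, 0.06], [0, 0, 0, 0, 0, 0, 0.06], [0, 0, 0, 0, 0, 0, 0.06]]])

```text
t: 10.0
eef_pos: [461.0, -277.2, 7.3]
orientation: [180.0, -0.3, -3.9]
wrist_force: [8.3, -0.9, -1.5]
gripper_width: 59.9
grasp_force: 4.6
```

Emit:
jog_arm(deltas=[[[0.001, 0, 0, 0, 0, 0, 0.06], [0.002, 0, 0, 0, 0, 0, 0.06], [0.003, 0, 0, 0, 0, 0, 0.06], [0.005, 0, 0, 0, 0, 0, 0.06], [0.005, 0, -0.005, 0, 0, 0, 0.06], [0.002, 0, -0.02, 0, 0, 0, 0.06], [0, 0, -0.04, 0, 0, 0, 0.06], [0, 0, -0.04, 0, 0, 0, 0.06]]])

```text
t: 11.0
eef_pos: [475.8, -277.3, 112.4]
orientation: [-180.0, 0.0, -3.9]
wrist_force: [0.7, -0.2, -0.2]
gripper_width: 60.0
grasp_force: 0.0
```

Emit:
jog_arm(deltas=[[[0.01, 0.03, 0, 0, 0, 0, 0], [0.012, 0.04, 0, 0, 0, 0, 0], [0.012, 0.04, 0, 0, 0, 0, 0], [0.01, 0.04, 0, 0, 0, 0, 0], [0, 0, 0, 0, 0, 10.2, 0], [0, 0, 0, 0, 0, 10.2, 0], [0, 0, 0, 0, 0, 10.2, 0], [0, 0, 0, 0, 0, 10.2, 0]]])

```text
t: 12.0
eef_pos: [496.4, -444.7, 111.4]
orientation: [-178.9, 0.0, -42.4]
wrist_force: [-1.2, -0.6, 0.5]
gripper_width: 0.0
grasp_force: 0.0
```

Emit:
jog_arm(deltas=[[[0, 0, 0, 0, 0, 10.2, 0], [0, 0, 0, 0, 0, 10.2, 0], [0, 0, 0, 0, 0, 10.2, 0], [0, 0, 0, 0, 0, 10.2, 0], [0, 0, 0, 0, 0, 10.2, 0], [0, 0, 0, 0, 0, 10.2, 0], [0, 0, 0, 0, 0, 10.2, 0], [0, 0, 0, 0, 0, 0, 0]]])

```text
t: 13.0
eef_pos: [208.3, -589.7, 111.8]
orientation: [-164.7, 10.1, -78.5]
wrist_force: [0.6, 0.5, 0.4]
gripper_width: 0.1
grasp_force: 0.0
```

```bash
python3 - <<'E'
from h import *
np.set_printoptions(precision=1,suppress=True)
c,im=shot("top","t6.png");s=bot.state();print(s["t"],s["eef_pos"],s["orientation"],s["wrist_force"],s["gripper_width"])
b=big(mask(im,*BLUE,(290,200,395,370)));r=cv2.minAreaRect(b);P=plane(c,cv2.boxPoints(r),30);print(P,P.mean(0))
cv2.imwrite("pics/t6c.png",cv2.resize(im[210:380,280:450],None,fx=3.4,fy=3.4,interpolation=2))
E
```

```text
13.05 [ 210.4 -589.1  112. ] [-164.7   10.1  -78.3] [ 0.5 -0.2  0.6] 0.1492114726674855
[[ 327.1 -203.8   30. ]
 [ 455.  -211.6   30. ]
 [ 446.8 -332.2   30. ]
 [ 319.1 -320.8   30. ]] [ 387.  -267.1   30. ]
```

View pics/t6c.png

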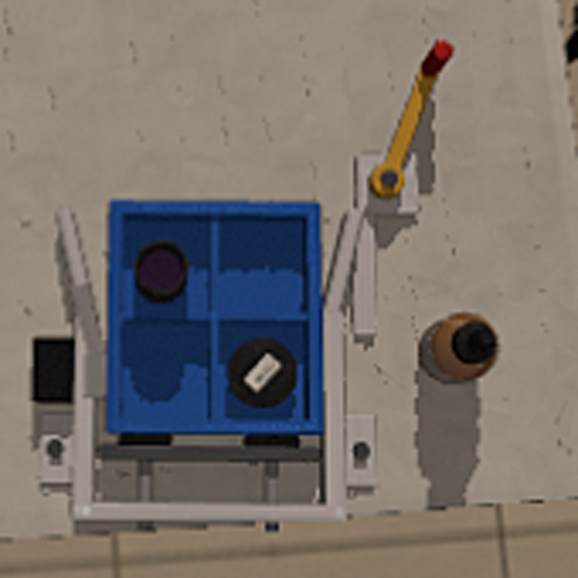

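The tray is home and square, with the tube and case standing. The wrist turn took the last joint to its limit and the arm swung off over free space, touching nothing. I'll turn the other way and push with the tool's +x side.

```bash
python3 - <<'E'
from h import *
np.set_printoptions(precision=2,suppress=True)
s=bot.state();print(s["joint_positions"])
R=Ro.from_euler("xyz",s["orientation"],degrees=True)
for y in(-60,-40,0):
    print(y,(R.inv()*Ro.from_euler("xyz",[180,0,y],degrees=True)).as_rotvec(degrees=True))
print("up in tool",R.inv().apply([0,0,1]))
c=cam("top");print("bottle",plane(c,np.array([[475,343]])/3.4+[280,210],108),"pivot",plane(c,np.array([[388,180]])/3.4+[280,210],22),"knob",plane(c,np.array([[443,50]])/3.4+[280,210],62))
E
```

```text
[-78.39  32.82   1.44  68.7   15.34 179.95]
-60 [-16.79   7.47 -19.53]
-40 [-18.1    4.51 -39.36]
0 [-19.73  -2.08 -78.98]
up in tool [-0.17 -0.26 -0.95]
bottle [[ 356.81 -394.88  108.  ]] pivot [[ 457.23 -373.33   22.  ]] knob [[ 521.54 -404.81   62.  ]]
```

Emit:
jog_arm(deltas=[[[-0.005, -0.008, -0.03, -3.62, 0.9, -7.87, 0], [-0.005, -0.007, -0.03, -3.62, 0.9, -7.87, 0], [0, 0, 0, -3.62, 0.9, -7.87, 0], [0, 0, 0, -3.62, 0.9, -7.87, 0], [0, 0, 0, -3.62, 0.9, -7.87, 0], [0, 0, 0, 0, 0, 0, 0]]])

```text
t: 13.8
eef_pos: [214.0, -586.5, 175.7]
orientation: [180.0, -0.1, -39.7]
wrist_force: [-0.6, 0.2, 0.8]
gripper_width: 0.3
grasp_force: 0.0
```

Emit:
jog_arm(deltas=[[[0, 0, 0, 0, 0, -10.4, 0], [0, 0, 0, 0, 0, -10.4, 0], [0, 0, 0, 0, 0, -10.4, 0], [0, 0, 0, 0, 0, -10.4, 0], [0, 0, 0, 0, 0, -10.4, 0], [0, 0, 0, 0, 0, -10.4, 0], [0, 0, 0, 0, 0, -10.4, 0], [0, 0, 0, 0, 0, -10.4, 0]]])

```text
t: 14.8
eef_pos: [212.4, -587.9, 174.8]
orientation: [-180.0, -0.1, 43.6]
wrist_force: [0.2, 0.5, -0.4]
gripper_width: -0.1
grasp_force: 0.0
```

Emit:
jog_arm(deltas=[[[0, 0, 0, 0, 0, -10.4, 0], [0, 0, 0, 0, 0, -10.4, 0], [0, 0, 0, 0, 0, 0, 0]]])

```text
t: 15.18
eef_pos: [212.2, -587.9, 174.8]
orientation: [180.0, -0.0, 64.0]
wrist_force: [0.7, 0.3, 0.4]
gripper_width: 0.2
grasp_force: 0.0
```

Emit:
jog_arm(deltas=[[[0.025, 0.018, 0, 0, 0, 0, 0], [0.045, 0.033, 0, 0, 0, 0, 0], [0.045, 0.033, 0, 0, 0, 0, 0], [0.045, 0.033, 0, 0, 0, 0, 0], [0.045, 0.033, 0, 0, 0, 0, 0], [0.04, 0.029, 0, 0, 0, 0, 0], [0.024, 0.017, 0, 0, 0, 0, 0], [0, 0, 0.02, 0, 0, 0, 0]]])

```text
t: 16.18
eef_pos: [509.0, -430.3, 156.1]
orientation: [179.8, 0.0, 64.1]
wrist_force: [-0.3, -0.7, -0.6]
gripper_width: 0.1
grasp_force: 0.0
```

Emit:
jog_arm(deltas=[[[0, 0, 0.02, 0, 0, 0, 0], [0, 0, 0.03, 0, 0, 0, 0], [0, 0, 0, 0, 0, 0, 0]]])

```text
t: 16.55
eef_pos: [504.0, -429.6, 102.2]
orientation: [-179.7, -0.1, 64.0]
wrist_force: [-0.4, 0.4, -0.8]
gripper_width: 0.2
grasp_force: 0.0
```

```bash
python3 - <<'E'
from h import *
np.set_printoptions(precision=1,suppress=True)
c,im=shot("wrist","w7.png");s=bot.state();print(s["t"],s["eef_pos"],s["orientation"],s["joint_positions"])
k=big(mask(im,*RED));print(cv2.boundingRect(k))
b=cv2.boxPoints(cv2.minAreaRect(k));print(b);print(plane(c,b,62),plane(c,b,20))
E
```

```text
16.6 [ 504.9 -430.5  104. ] [-179.9   -0.    64. ] [-40.5  28.9  -3.6  57.7   0.   75.5]
(318, 181, 25, 37)
[[318. 181.]
 [342. 181.]
 [342. 217.]
 [318. 217.]]
[[ 522.1 -392.2   62. ]
 [ 531.4 -396.8   62. ]
 [ 524.6 -411.1   62. ]
 [ 515.1 -406.5   62. ]] [[ 519.2 -397.    20. ]
 [ 530.6 -402.6   20. ]
 [ 522.3 -420.3   20. ]
 [ 510.6 -414.6   20. ]]
```

View pics/w7.png

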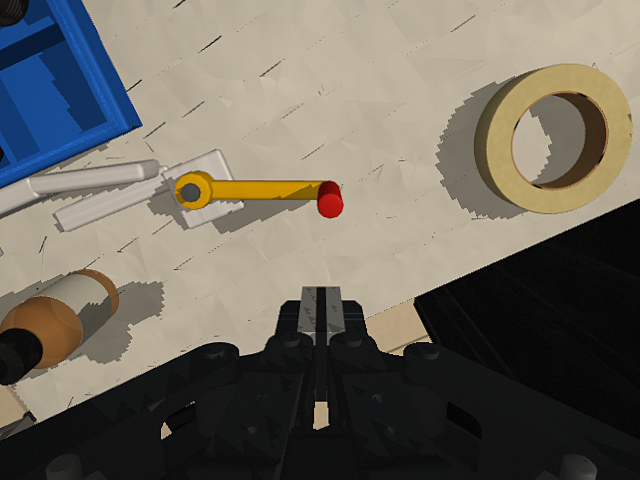

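The wrist view shows the knob top at (330,205), ahead of the closed fingertips at (322,290). The tape and bottle are both well clear.

Emit:
jog_arm(deltas=[[[0, 0.002, 0.03, 0, 0, 0, 0], [0, 0.001, 0.03, 0, 0, 0, 0], [0, 0, 0.015, 0, 0, 0, 0], [0.004, 0, 0, 0, 0, 0, 0], [0.005, 0, 0, 0, 0, 0, 0], [0.004, 0, 0, 0, 0, 0, 0], [0, 0, 0, 0, 0, 0, 0]]])

```text
t: 17.48
eef_pos: [514.4, -420.8, 30.7]
orientation: [179.9, 0.0, 64.2]
wrist_force: [-0.1, 0.4, 0.6]
gripper_width: 0.0
grasp_force: 0.0
```

Emit:
jog_arm(deltas=[[[0.0051, 0.0006, 0, 0, 0, -4, 0], [0.0051, 0.0006, 0, 0, 0, -4, 0], [0.0102, 0.0017, 0, 0, 0, -8, 0], [0.0102, 0.0017, 0, 0, 0, -8, 0], [0.0102, 0.0017, 0, 0, 0, -8, 0], [0.0102, 0.0017, 0, 0, 0, -8, 0], [0, 0, 0, 0, 0, 0, 0]]])

```text
t: 18.35
eef_pos: [529.9, -372.2, 30.2]
orientation: [180.0, 0.0, 104.1]
wrist_force: [-0.3, 0.5, 0.7]
gripper_width: 0.3
grasp_force: 0.0
```

```bash
python3 - <<'E'
from h import *
np.set_printoptions(precision=1,suppress=True)
c,im=shot("wrist","w8.png");s=bot.state();print(s["t"],s["eef_pos"],s["orientation"],s["wrist_force"],s["joint_positions"])
k=big(mask(im,*RED));x,y,w,h=cv2.boundingRect(k);print(x,y,w,h);print("knob top centre",plane(c,[[x+w/2,y+h-w/2]],62))
v=s["eef_pos"][:2]-[457,-373.3];print(np.linalg.norm(v),np.degrees(np.arctan2(v[1],v[0])))
E
```

```text
18.4 [ 529.9 -372.7   30.1] [180.   0. 104.] [-0.1  0.2 -0.2] [-35.1  30.9 -10.8  48.2  -0.   40.9]
305 282 39 36
knob top centre [[ 527.3 -354.9   62. ]]
72.88888136040656 0.5074490185910774
```

Emit:
jog_arm(deltas=[[[0.0102, 0.0017, 0, 0, 0, -8, 0], [0.0102, 0.0017, 0, 0, 0, -8, 0], [0.0102, 0.0017, 0, 0, 0, -8, 0], [0.0102, 0.0017, 0, 0, 0, -8, 0], [0.0102, 0.0017, 0, 0, 0, -8, 0], [0.0102, 0.0017, 0, 0, 0, -8, 0], [0.0102, 0.0017, 0, 0, 0, -8, 0], [0, 0, 0, 0, 0, 0, 0]]])

```text
t: 19.4
eef_pos: [495.9, -311.7, 29.9]
orientation: [-180.0, 0.0, 160.0]
wrist_force: [-1.0, -0.6, -0.3]
gripper_width: 0.1
grasp_force: 0.0
```

Emit:
jog_arm(deltas=[[[0.0051, 0.0006, 0, 0, 0, -4, 0], [0.0051, 0.0006, 0, 0, 0, -4, 0], [0, 0, 0, 0, 0, 0, 0]]])

```text
t: 19.77
eef_pos: [487.1, -307.8, 29.9]
orientation: [-180.0, 0.0, 167.9]
wrist_force: [0.3, -0.2, -1.2]
gripper_width: -0.2
grasp_force: 0.0
```

Emit:
jog_arm(deltas=[[[0.0025, 0.0003, 0, 0, 0, -2, 0], [0.0025, 0.0003, 0, 0, 0, -2, 0], [0, 0, 0, 0, 0, 0, 0]]])

```text
t: 20.15
eef_pos: [482.0, -305.8, 29.8]
orientation: [-180.0, -0.0, 172.1]
wrist_force: [0.1, 0.4, 0.2]
gripper_width: -0.1
grasp_force: 0.0
```

```bash
python3 - <<'E'
from h import *
np.set_printoptions(precision=1,suppress=True)
c,im=shot("wrist","w9.png");s=bot.state();print(s["t"],s["eef_pos"],s["orientation"],s["wrist_force"],s["joint_positions"])
k=big(mask(im,*RED));x,y,w,h=cv2.boundingRect(k);print(x,y,w,h);print("knob top centre",plane(c,[[x+w/2,y+h-w/2]],62))
E
```

```text
20.2 [ 482.  -305.8   29.8] [-180.    -0.   172.1] [-0.3 -0.3  0.3] [-32.4  23.9 -22.4  43.6  -0.  -24.5]
313 243 41 78
knob top centre [[ 465.4 -300.7   62. ]]
```

Emit:
jog_arm(deltas=[[[0.001, 0, 0, 0, 0, 0, 0], [0.001, 0, 0, 0, 0, 0, 0], [0, 0, 0, 0, 0, 0, 0]]])

```text
t: 20.58
eef_pos: [480.0, -305.5, 29.7]
orientation: [-180.0, -0.0, 172.2]
wrist_force: [0.1, 0.3, 0.1]
gripper_width: 0.1
grasp_force: 0.1
```

Emit:
jog_arm(deltas=[[[0.001, 0, 0, 0, 0, 0, 0], [0.001, 0, 0, 0, 0, 0, 0], [0, 0, 0, 0, 0, 0, 0]]])

```text
t: 20.95
eef_pos: [478.4, -305.3, 29.9]
orientation: [-180.0, 0.0, 172.2]
wrist_force: [1.3, 0.5, -0.7]
gripper_width: -0.1
grasp_force: 0.7
```

Emit:
jog_arm(deltas=[[[0.001, 0, 0, 0, 0, 0, 0], [0, 0, 0, 0, 0, 0, 0]]])

```text
t: 21.2
eef_pos: [478.3, -305.3, 30.0]
orientation: [-180.0, 0.1, 172.2]
wrist_force: [4.9, 0.6, -3.3]
gripper_width: -0.4
grasp_force: 2.5
```

Emit:
jog_arm(deltas=[[[-0.002, 0, 0, 0, 0, 0, 0], [-0.008, 0, 0, 0, 0, 0, 0], [-0.01, 0, 0, 0, 0, 0, 0], [0, 0, -0.03, 0, 0, 0, 0], [0, 0, -0.05, 0, 0, 0, 0], [0, 0, -0.05, 0, 0, 0, 0], [0, 0, -0.02, 0, 0, 0, 0], [0, 0, 0, 0, 0, 0, 0]]])

```text
t: 22.2
eef_pos: [498.6, -308.6, 181.7]
orientation: [-179.9, 0.2, 172.2]
wrist_force: [-0.6, -0.6, -0.9]
gripper_width: -0.0
grasp_force: 0.0
```

```bash
python3 - <<'E'
from h import *
np.set_printoptions(precision=1,suppress=True)
c,im=shot("wrist","w10.png");s=bot.state();print(s["t"],s["eef_pos"],s["orientation"],s["wrist_force"])
k=big(mask(im,*RED));x,y,w,h=cv2.boundingRect(k);print(x,y,w,h)
p=cv2.boxPoints(cv2.minAreaRect(big(mask(im,*YEL))));print(plane(c,p,20))
E
```

```text
22.25 [ 497.6 -308.   179.9] [-179.9    0.1  172.2] [-0.   0.6 -0.5]
319 161 18 19
[[ 465.6 -384.7   20. ]
 [ 446.1 -380.3   20. ]
 [ 458.3 -304.2   20. ]
 [ 477.9 -307.4   20. ]]
```

View pics/w10.png

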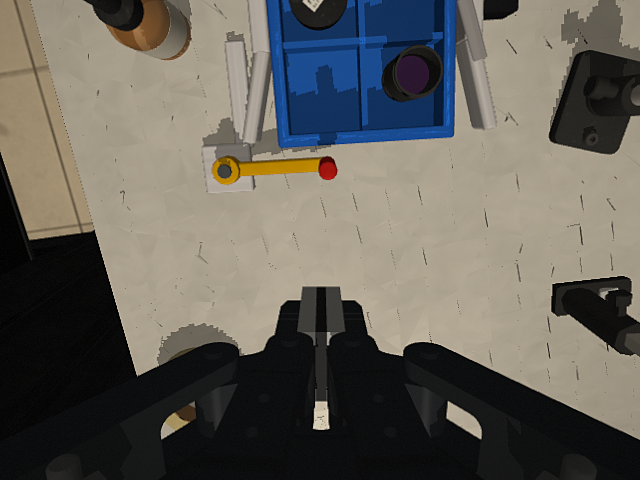

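The view shows the keeper at its end stop, running parallel behind the far rim from (225,170) to (328,168). The tray is home, the tube is standing and the robot is clear of everything.

```bash
python3 -c "
from station import bot
print(bot.sign_off())"
```

```text
the job is handed in; nothing more can be done
None
```

I dragged the tray home against both stop pads, swung the keeper fully closed behind its far rim, left the arm clear of everything and handed the job in; the sign-off returned no verdict.

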